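# Draw the sagging bolt and hold the counter gate ajar

## Robot

A 7-joint arm with a two-finger parallel gripper is mounted at the origin on the work surface. World frame = base frame: x ahead of the robot, y to its left, z up, the work surface at z = 0. Lengths are in mm, angles in rad, forces in N, time in s.
With the tool pointing down it reaches from about 400 to 750 mm from the base axis. Payload 19.5 kg.
Tool frame: the origin (TCP) lies on the centre line of the jaws, within the pads' length; the fingertips stand 17 mm ahead of it and the grasp point (between the pads) lies 2 mm behind it; z points along the fingers, y is the line along which they close (so a half turn about z gives the same grasp; the last joint's range is limited). The gripper opens to 85 mm and grips with 20 to 120 N. Pads are 22 mm wide; open, the fingers measure 114 mm over their backs; the gripper's body (76 mm by 85 mm) begins 54 mm behind the grasp point. The pads swing forward as they close: fully open they stand 13 mm farther back than shut.
Start: joints at [1.1, 0.707, -0.028, 1.485, 0.022, 0.951, -0.075], TCP at [239.064, -522.92, 248.268] pointing down, gripper open.
Joint ranges: [-2.71, 2.71], [-0.32, 2.16], [-1.57, 1.52], [0, 2.45], [-1.46, 4.6], [0, 2.02], [-2.83, 2.83]. Speed limits (rad/s): [1.89, 1.89, 2.57, 2.57, 3.01, 3.01, 3.01].

## Interface

Orientations are given as a unit quaternion [x, y, z, w].
In Python, from plant import ctrl gives the robot as it stands.
- The arm moves only by the tool move_arm, never from a script. Its argument "targets" is one flat list of numbers, 6 for each row, row after row: the shift along the tool's x, y, z in cm, then the turn, a rotation vector about the tool's x, y, z in rad. In form: [tx, ty, tz, ax, ay, az, tx, ty, tz, ax, ay, az, ...]. A call has 1 to 20 rows; each row shifts and turns the commanded pose from where the row before left it, along the tool's axes as they then stand; what a row does not reach is not made up. A row lasts 1/10 s, in which the tool goes at most 50 mm and 8.59 degrees, less where a joint would pass 70% of its speed; a pose out of reach is approached as far as the arm can. A call is refused whole if a number of a shift passes 5 or a number of a turn 0.15, either way. A call with a gripper value outside its range is refused whole. "grip" is the closure, from -1 (fully open) to 1 (shut), set as the call begins (left out, the last holds). The fingers move at their own pace and stop on an object; the grip force is fixed at half the most. Time passes only in rows, so rows that do not move let the fingers close. It gives the time, the measured TCP pose, the force, the opening and the grip force at its end, in the units of the state.
- ctrl.state(): the state, without advancing time (a new reading comes with each control period).
- ctrl.capture(name): name is "scene" or "top"; returns the picture (400x640x3 uint8, red, green, blue); there is no depth.
- ctrl.calibration(name): a dict with "fx", "fy", "cx", "cy" (pixels), "pose" (4x4, takes a point from camera to world coordinates). Camera axes: x right, y down, z forward; pixel columns grow to the right and rows downward; lengths in mm; the calibration is good to about 2 mm. A picture is of the moment at which its call begins. calibration takes no time and is no camera call.
- ctrl.finish_job(): hands the job in; it is judged then, once.
Trained networks look in the newest picture that a camera, given by its name, has taken for a name from the list of things; names that differ only in an ending like _2 or _b are one class to them, and where a whole thing is asked for, a point or a joint stands for the part that bears it (a point fixed in the world has none). Each returns a list of dicts, best first, with "confidence" (0 to 1); they miss things now and then, are a little off and sometimes report something else, mostly with a low value. They report only what shows in the picture. A call takes as long as a camera call.
- ctrl.find_in(camera, target): "point" ([x, y, z] in mm, in the coordinates of the camera as it stood for that picture, good to about 4 mm: the middle of the surface that is visible of it).
The state is a dict: "t": time; "q": joint angles; "dq": joint speeds; "joint_torque": joint torques, N m; "ee_pos": TCP position; "ee_rot": TCP orientation; "ft_force": force on the tool from outside, world axes, zero at the start; "wrist_torque": the same for the moment, N m; "opening": opening from 0.0 (shut) to 1.0 (fully open); "finger_force": force on a finger pad.
Only numpy, scipy, OpenCV 4.12 (cv2) and the standard library are available. Lean on these libraries where they do the work, as an engineer would, in place of code of your own. Each camera call takes 0.05 s, during which the arm holds its last target. There are 200 camera calls.

## Task

Draw the sagging barrel bolt of the small counter gate: lift it by its knob so that its down-turned nose rises over the bent-up lip of the keeper, and keep it lifted while you pull it back clear of the keeper. Then swing the gate towards the robot about a hand's width (some 90 mm at its free edge) and finish still holding it ajar there against its closing spring, with the bolt still drawn; the gate must not be let go, and the carton, the tub and the brass fitting are left where they stand.

Things in the scene. Friction and masses are not known exactly. Their poses are not given: they have to be found in the camera images.
- knob (a point): Grip point of the bolt's knob, an upright steel post 16 mm thick rising 52 mm from the rod's axis, plus a cap 20 mm wide, 6 mm thick. The point is on the post's axis, 33 mm above the rod's axis, about 190 mm above the counter; clear all round. Pinch it from above across the gate (one finger on each side of the gate). 215 mm from the gate's hinge axis with the bolt shot, less as it is drawn.
- nose (a point): Centre of the rod at the nose end of the bolt. The steel rod, 10 mm thick, lies along the gate's top rail, 268 mm from its pivot to here; the knob is 185 mm from the pivot. The nose is a block 12 mm wide, 10 mm long along the rod, reaching 18.5 mm below the rod's axis and 5.5 mm above it.
- lip (a point): Middle of the top edge of the keeper's bent lip, 147 mm above the counter. The keeper is a steel staple across the bolt on the fixed post by the gate's free edge, 5 to 7 mm thick along the bolt; its window above the lip is 24 mm wide, 45 mm high. The nose starts hooked behind the lip. x: normal of the shut gate, away from the robot; y: along the shut gate to the hinge; z up.
- gate_hinge (a point): On the gate's upright hinge axis at the height of the gate's top rail, 140 mm above the counter. The hinge is at the left end of the gate as seen from the robot. The frame turns with the gate: y points from the free edge to the hinge, x is the gate's normal (away from the robot when shut).
- gate_edge (a point): Top of the gate's free edge, 255 mm from the hinge axis, 140 mm above the counter. The gate is a steel frame with upright bars, 255 mm wide, 20 mm thick.
- gate (a joint): Opening angle of the gate, rad: 0 shut, grows as the free edge swings towards the robot, stop at 1.2. A spring always pulls it shut (0.5 N m when shut, 0.8 N m at 0.35 rad: 3 to 4 N at the knob). It cannot open while the nose is behind the keeper or in its window.
- draw (a joint): How far the bolt is drawn, m: 0 fully shot, grows as it is pulled along the gate towards the hinge, stop at 0.05. Starts at 0 to 0.005; unless lifted, the nose hits the lip at about 0.010. Nose clear of the keeper, and gate free, from 0.030 on. Sliding friction about 1.5 N; stays where it is left.
- bolt (a joint): Lift angle of the bolt about its pivot at the hinge-side end, rad: 0 sagging fully (rod 0.06 below level), grows as knob and nose rise, stop 0.2. Weight and a leaf spring press it down: lifting takes 4 to 7 N at the knob. The nose clears the lip from about 0.045 (knob raised 8 mm) and meets the keeper's top bar at about 0.12 (knob raised 22 mm): raise the knob about 15 mm.
- carton_mid (a point): Centre of a closed, taped cardboard carton, 90 x 120 x 70 mm, standing behind the grille. Leave it alone.
- tub_mid (a point): Centre of a jar of jointing paste, 60 mm in diameter, 85 mm tall, standing on the robot's side to the left, well outside the swing of a gate held ajar. Leave it alone.
- tee_mid (a point): Centre of a brass pipe tee, 42 mm in diameter, 56 mm tall, standing upright on the robot's side to the right of the gate. Leave it alone.

How it is judged (in metres and radians):
On the way, in this order (a step that is already met when the one before it is completed fails the run):
1. the nose is lifted above the lip while still behind the keeper (value of joint bolt above 0.035 rad and value of joint draw below 0.022 m).
2. the bolt is drawn clear of the keeper (value of joint draw above 0.03 m), for 0.1 s.
At the end, for the whole second after the job is handed in: The gate stands still (under 0.1 rad/s) between 0.22 and 0.52 rad open (free edge 55 to 130 mm out), held there by the fingers, which press on the gate or its bolt with more than 1 N; the bolt is still drawn by more than 26 mm; carton, tub and tee are within 30 mm of their starts (value of joint gate between 0.22 and 0.52 rad and velocity of joint gate between -0.1 and 0.1 rad/s and value of joint draw above 0.026 m and contact force between the fingers and gate above 1 N and distance of each of carton_mid, tub_mid, tee_mid from where it was at the start of the episode below 0.03 m); the arm keeps its last pose, push and grip.
It fails at once if carton, tub or brass fitting is moved or tipped (distance of any of carton_mid, tub_mid, tee_mid from where it was at the start of the episode above 0.03 m or angle between any of carton_mid, tub_mid, tee_mid's own z axis and vertical above 0.5 rad).
It also fails if it takes over 35 s, if anything falls off the work surface, if the arm or the gripper's body presses on something with over 40 N, if the wrist force passes 120 N, or if a joint passes its speed limit or range.

## Working session

There is one attempt and no reset: what is moved stays moved. The work goes in short steps, Python scripts to look and compute and a tool call to move; the robot and the scene stay as the last step left them, time stands still between calls to the robot, and variables do not carry over. Pictures are saved under pics/ and viewed, at most 10 in all, crops included, and the job is handed in when it is done.

Besides the shell and the picture viewer there is one more tool, called after "Call:" in YAML: its name, and indented under it one key for each argument. move_arm: Moves the arm, as the interface text tells. Its arguments: {"type":"object","properties":{"targets":{"type":"array","items":{"type":"number"}},"grip":{"type":"number"}},"required":["targets"]}

```bash
ls; mkdir -p pics
cat > h.py <<'E'
import numpy as np, cv2
from scipy.spatial.transform import Rotation as R
from plant import ctrl
def w(cam,p):
    T=np.array(ctrl.calibration(cam)["pose"]); return (T[:3,:3]@np.array(p)+T[:3,3]).round(1)
E
python3 - <<'E'
from h import *
s=ctrl.state(); print(s["t"],s["ee_pos"],s["ee_rot"],s["opening"]); print(R.from_quat(s["ee_rot"]).as_matrix().round(3))
ims=[]
for c in("scene","top"):
    im=ctrl.capture(c); ims.append(im); cv2.imwrite(f"pics/{c}0.png",im[...,::-1])
    k=ctrl.calibration(c); print(c,k["fx"],k["cx"],k["cy"],np.array(k["pose"]).round(3).tolist())
    for n in("knob","nose","lip","gate_hinge","gate_edge","tub_mid","tee_mid","carton_mid"):
        print(n,[(w(c,d["point"]).tolist(),round(d["confidence"],2)) for d in ctrl.find_in(c,n)[:2]])
print(ctrl.state()["t"])
E
```

```text
pics
0.0 [ 238.97831444 -522.74087908  247.83564757] [ 9.77112055e-01  2.12724599e-01 -1.25997088e-04 -5.10435574e-04] 0.9962188378073473
[[ 0.909  0.416 -0.   ]
 [ 0.416 -0.909  0.001]
 [-0.    -0.001 -1.   ]]
scene 441.8056874513927 318.76392850589895 203.59902833544783 [[-0.687, 0.453, -0.568, 1134.274], [0.726, 0.431, -0.536, 531.659], [0.002, -0.781, -0.625, 726.248], [0.0, 0.0, 0.0, 1.0]]
knob [([585.1, 4.9, 165.3], 0.93)]
nose [([589.5, 7.9, 165.3], 0.68)]
lip [([588.9, 12.7, 172.7], 0.38)]
gate_hinge [([585.1, 93.4, 125.6], 0.71)]
gate_edge [([585.9, 98.0, 128.3], 0.55)]
tub_mid []
tee_mid []
carton_mid [([733.5, 147.7, 70.5], 0.59)]
top 498.92221880761747 314.9388171115399 202.87582902236375 [[-0.0, -0.989, 0.151, 416.602], [-1.0, 0.0, -0.001, 53.509], [0.0, -0.151, -0.989, 1313.474], [0.0, 0.0, 0.0, 1.0]]
knob []
nose [([585.7, 20.0, 167.6], 0.57)]
lip [([581.9, -72.4, 147.5], 0.54)]
gate_hinge [([576.0, 78.4, 142.5], 0.69)]
gate_edge [([578.2, 78.9, 140.6], 0.65)]
tub_mid [([418.8, 242.0, 85.5], 0.96)]
tee_mid [([475.0, -174.4, 57.0], 0.6)]
carton_mid [([705.6, 129.3, 70.4], 0.82)]
0.9
```

View pics/scene0.png

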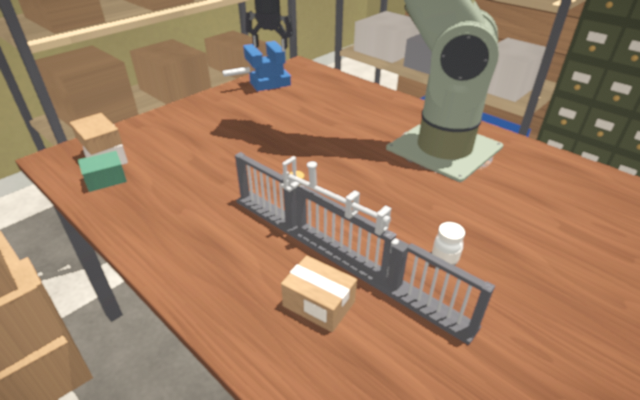

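View pics/top0.png

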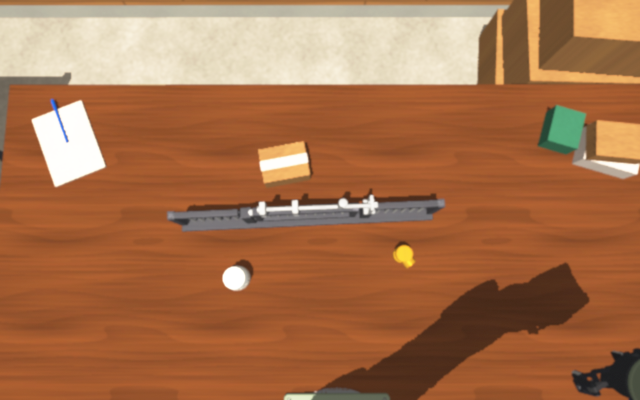

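The scene view shows the knob (cap about (312,165)), the keeper at about (290,170) and the hinge post at (395,265). In the top view the knob is near (343,203), the keeper near (371,203) and the hinge post near (250,212). I'll enlarge both around the bolt.

Run:
```python
import cv2,numpy as np
a=cv2.imread("pics/scene0.png")[145:265,250:410]; b=cv2.imread("pics/top0.png")[180:240,230:390]
cv2.imwrite("pics/crop0.png",np.vstack([cv2.resize(a,None,fx=4,fy=4,interpolation=2)[:340],cv2.resize(b,None,fx=4,fy=4,interpolation=2)]))
```

```text
(no output)
```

View pics/crop0.png

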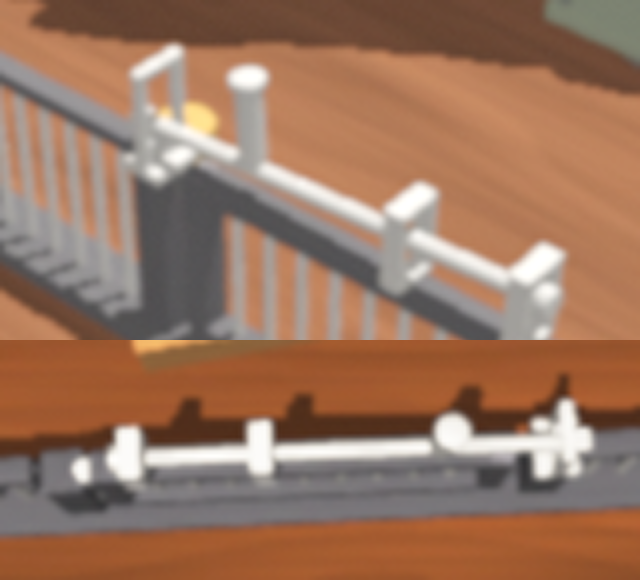

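```bash
cat >> h.py <<'E'
def ray(cam,u,v):
    k=ctrl.calibration(cam);T=np.array(k["pose"]); d=T[:3,:3]@np.array([(u-k["cx"])/k["fx"],(v-k["cy"])/k["fy"],1]); return T[:3,3],d
def atz(cam,u,v,z):
    o,d=ray(cam,u,v); return (o+d*(z-o[2])/d[2]).round(1)
def tri(a,b):
    o1,d1=ray("scene",*a);o2,d2=ray("top",*b)
    s=np.linalg.lstsq(np.c_[d1,-d2],o2-o1,rcond=None)[0]; p,q=o1+d1*s[0],o2+d2*s[1]; return ((p+q)/2).round(1),np.linalg.norm(p-q).round(1)
E
python3 - <<'E'
from h import *
S=lambda u,v:(250+u/4,145+v/4)
T=lambda u,v:(230+u/4,180+(v-340)/4)
print("cap",tri(S(247,76),T(453,432)), atz("top",*T(453,432),215), atz("scene",*S(247,76),215))
print("post grip, scene",atz("scene",*S(250,115),190))
print("rod pivot",atz("top",*T(127,457),168),"rod near knob",atz("top",*T(430,447),158))
print("hinge pin",atz("top",*T(83,468),140), "keeper",atz("top",*T(567,438),195))
print("keeper top bar ends scene",atz("scene",*S(137,70),195),atz("scene",*S(175,50),195))
print("gate rail front edge L/R",atz("top",*T(0,530),0),atz("top",*T(640,512),0))
E
```

```text
cap (array([583.1,  -9.6, 214.3]), np.float64(1.6)) [583.6 -10.1 215. ] [583.5  -8.1 215. ]
post grip, scene [582.3  -7.4 190. ]
rod pivot [576.1 176.2 168. ] rod near knob [5.834e+02 1.000e-01 1.580e+02]
hinge pin [573.4 205.2 140. ] keeper [583.1 -75.9 195. ]
keeper top bar ends scene [599.  -76.6 195. ] [570.8 -76.1 195. ]
gate rail front edge L/R [550.9 277.3   0. ] [ 562.6 -145.9    0. ]
```

```bash
cat >> h.py <<'E'
def frame(p,yaw):  # tool down, tool y at world angle yaw
    y=np.array([np.cos(yaw),np.sin(yaw),0]); z=np.array([0,0,-1.]); T=np.eye(4); T[:3,:3]=np.c_[np.cross(y,z),y,z]; T[:3,3]=p; return T
def now():
    s=ctrl.state(); T=np.eye(4); T[:3,:3]=R.from_quat(s["ee_rot"]).as_matrix(); T[:3,3]=s["ee_pos"]; return T
def rows(T0,T1,n):  # constant row in cm, rad
    from scipy.linalg import logm,expm
    X=expm(np.real(logm(np.linalg.inv(T0)@T1))/n); return np.r_[X[:3,3]/10,R.from_matrix(X[:3,:3]).as_rotvec()].round(4)
E
python3 - <<'E'
from h import *
print(rows(now(),frame([583.2,-9,275],0.038),20))
E
```

```text
[ 3.2789  0.028  -0.1336 -0.     -0.     -0.059 ]
```

Call:
move_arm:
  targets: [3.28,0.03,-0.13,0,0,-0.059,3.28,0.03,-0.13,0,0,-0.059,3.28,0.03,-0.13,0,0,-0.059,3.28,0.03,-0.13,0,0,-0.059,3.28,0.03,-0.13,0,0,-0.059,3.28,0.03,-0.13,0,0,-0.059,3.28,0.03,-0.13,0,0,-0.059,3.28,0.03,-0.13,0,0,-0.059,3.28,0.03,-0.13,0,0,-0.059,3.28,0.03,-0.13,0,0,-0.059,3.28,0.03,-0.13,0,0,-0.059,3.28,0.03,-0.13,0,0,-0.059,3.28,0.03,-0.13,0,0,-0.059,3.28,0.03,-0.13,0,0,-0.059,3.28,0.03,-0.13,0,0,-0.059,3.28,0.03,-0.13,0,0,-0.059,3.28,0.03,-0.13,0,0,-0.059,3.28,0.03,-0.13,0,0,-0.059,3.28,0.03,-0.13,0,0,-0.059,3.28,0.03,-0.13,0,0,-0.059]
  grip: -1

```text
t: 2.9
ee_pos: [583.7, -7.7, 274.3]
ee_rot: [0.693, 0.721, 0.0, -0.0]
ft_force: [0.8, 0.1, 0.2]
opening: 1.0
finger_force: 0.0
```

Call:
move_arm:
  targets: [-0.1,0,1.0,0,0,0,0,0,1.0,0,0,0,0,0,1.0,0,0,0,0,0,1.0,0,0,0,0,0,1.0,0,0,0,0,0,1.0,0,0,0,0,0,1.0,0,0,0,0,0,0.8,0,0,0,0,0,0.8,0,0,0,0,0,0,0,0,0]

```text
t: 3.9
ee_pos: [583.4, -10.1, 187.3]
ee_rot: [0.694, 0.72, -0.0, -0.0]
ft_force: [0.4, 0.2, -0.1]
opening: 1.005
finger_force: 0.0
```

Run:
```python
from h import *
a=ctrl.capture("scene")[110:230,240:400]; b=ctrl.capture("top")[170:240,270:430]
cv2.imwrite("pics/c1.png",np.vstack([cv2.resize(a,None,fx=4,fy=4,interpolation=2)[:320],cv2.resize(b,None,fx=4,fy=4,interpolation=2)])[...,::-1])
```

```text
(no output)
```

View pics/c1.png

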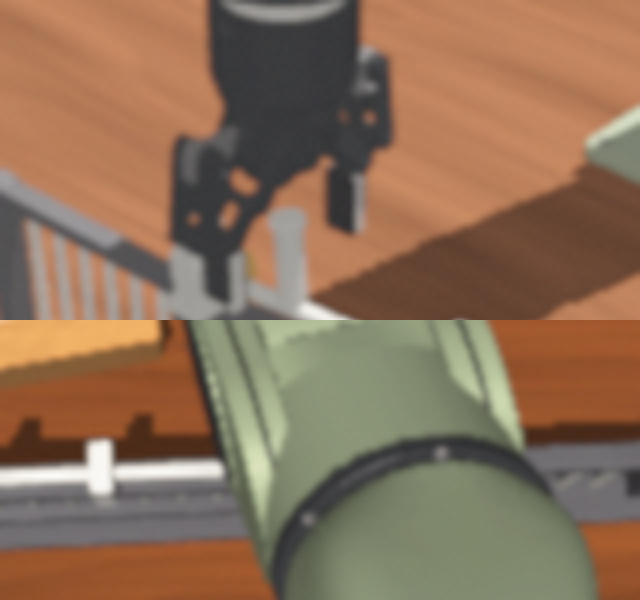

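The post stands between the open fingers, with its cap at crop (288,215), one finger each side of the gate and no contact. I'll close now.

Call:
move_arm:
  targets: [0,0,0,0,0,0,0,0,0,0,0,0,0,0,0,0,0,0,0,0,0,0,0,0,0,0,0,0,0,0,0,0,0,0,0,0,0,0,0,0,0,0,0,0,0,0,0,0,0,0,0,0,0,0,0,0,0,0,0,0]
  grip: 1

```text
t: 5.0
ee_pos: [583.7, -10.0, 188.4]
ee_rot: [0.694, 0.72, 0.0, 0.0]
ft_force: [0.4, -1.2, 3.2]
opening: 0.174
finger_force: 58.3
```

Call:
move_arm:
  targets: [0.03,0,-0.2,0,0,0,0.03,0,-0.2,0,0,0,0.03,0,-0.2,0,0,0,0.03,0,-0.2,0,0,0,0.03,0,-0.2,0,0,0,0.03,0,-0.2,0,0,0,0.03,0,-0.2,0,0,0,0.03,0,-0.2,0,0,0,0,0,0,0,0,0,0,0,0,0,0,0]

```text
t: 6.0
ee_pos: [583.5, -7.7, 204.2]
ee_rot: [0.694, 0.72, -0.0, -0.0]
ft_force: [1.6, 1.7, -9.1]
opening: 0.181
finger_force: 58.5
```

Run:
```python
from h import *
s=ctrl.state();print(s["ee_pos"],s["ft_force"],s["wrist_torque"],s["opening"])
a=ctrl.capture("scene")[110:240,240:400]
cv2.imwrite("pics/c2.png",cv2.resize(a,None,fx=4,fy=4,interpolation=2)[...,::-1])
```

```text
[583.52352081  -7.66327343 204.24958563] [ 1.581425    1.70848576 -9.13432059] [-0.19166758 -0.11505088 -0.04323315] 0.181423420519715
```

View pics/c2.png

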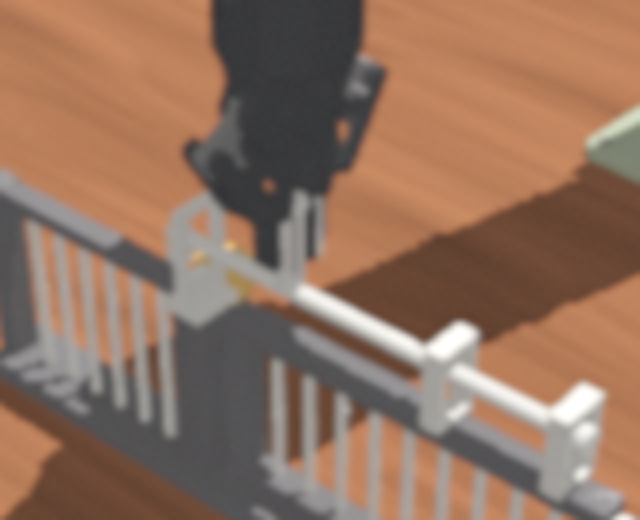

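The fingers hold the post and the rod now sits mid-window above the lip (crop (200,245)). Next I'll draw the bolt along the gate, which is tool +x.

Call:
move_arm:
  targets: [0.3,0,0,0,0,0,0.3,0,0,0,0,0,0.3,0,0,0,0,0,0.3,0,0,0,0,0,0.3,0,0,0,0,0,0.3,0,0,0,0,0,0.3,0,0,0,0,0,0.3,0,0,0,0,0,0.3,0,0,0,0,0,0.3,0,0,0,0,0,0.3,0,0,0,0,0,0.3,0,0,0,0,0,0.3,0,0,0,0,0,0.3,0,0,0,0,0,0,0,0,0,0,0,0,0,0,0,0,0]

```text
t: 7.65
ee_pos: [582.0, 34.8, 204.3]
ee_rot: [0.693, 0.721, 0.0, -0.0]
ft_force: [0.3, 0.7, -7.8]
opening: 0.176
finger_force: 58.5
```

Run:
```python
from h import *
s=ctrl.state();print(s["ee_pos"],s["ft_force"],s["wrist_torque"],s["opening"])
a=ctrl.capture("scene")[110:240,240:400]
cv2.imwrite("pics/c3.png",cv2.resize(a,None,fx=4,fy=4,interpolation=2)[...,::-1])
```

```text
[581.98699113  34.75046592 204.30397379] [ 0.3277501   0.70707025 -7.83716231] [-0.15627756 -0.01622627  0.05659304] 0.17581408667332885
```

View pics/c3.png

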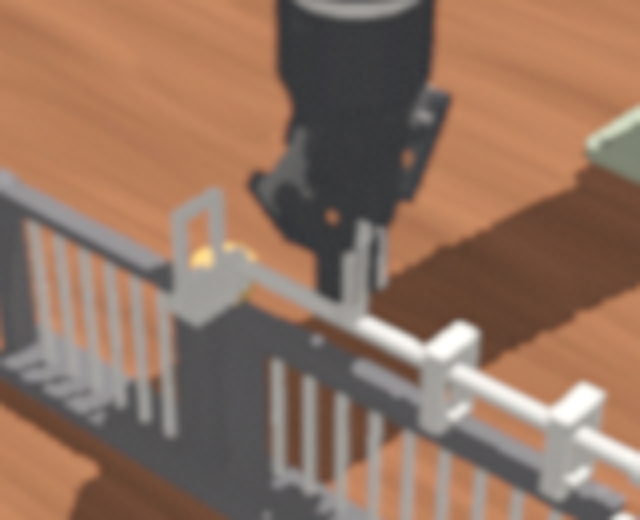

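The nose is clear: the keeper window is empty and the bolt is drawn about 42 mm. Next I'll swing the gate about the hinge (radius 170 mm), half the way first.

Call:
move_arm:
  targets: [0,-0.31,0,0,0,0.018,0,-0.31,0,0,0,0.018,0,-0.31,0,0,0,0.018,0.01,-0.31,0,0,0,0.018,0,-0.31,0,0,0,0.018,0,-0.31,0,0,0,0.018,0.01,-0.31,0,0,0,0.018,0,-0.31,0,0,0,0.018,0,-0.31,0,0,0,0.018,0.01,-0.31,0,0,0,0.018]

```text
t: 8.7
ee_pos: [550.9, 35.8, 204.3]
ee_rot: [0.756, 0.655, -0.0, 0.0]
ft_force: [3.0, -1.7, -7.4]
opening: 0.174
finger_force: 58.6
```

Forces are small and match the closing spring (about 3 N). I'll do the second half.

Call:
move_arm:
  targets: [0,-0.31,0,0,0,0.018,0,-0.31,0,0,0,0.018,0,-0.31,0,0,0,0.018,0.01,-0.31,0,0,0,0.018,0,-0.31,0,0,0,0.018,0,-0.31,0,0,0,0.018,0.01,-0.31,0,0,0,0.018,0,-0.31,0,0,0,0.018,0,-0.31,0,0,0,0.018,0.01,-0.31,0,0,0,0.018,0,0,0,0,0,0,0,0,0,0,0,0,0,0,0,0,0,0,0,0,0,0,0,0,0,0,0,0,0,0]

```text
t: 10.2
ee_pos: [521.0, 43.1, 204.3]
ee_rot: [0.811, 0.585, 0.0, -0.0]
ft_force: [3.1, -1.5, -8.1]
opening: 0.172
finger_force: 58.7
```

Run:
```python
from h import *
s=ctrl.state();print(s["ee_pos"],s["ft_force"],s["opening"],s["finger_force"])
p=np.array(s["ee_pos"])-[573.9,205,0]; print("gate angle",np.arctan2(-p[0],-p[1])+.04,"r",np.hypot(*p[:2]))
im=ctrl.capture("scene"); a=im[110:260,240:440]
cv2.imwrite("pics/c4.png",cv2.resize(a,None,fx=4,fy=4,interpolation=2)[...,::-1])
```

```text
[521.00034948  43.12947783 204.27884076] [ 3.11589399 -1.52369433 -8.14552762] 0.17241178098853502 58.67706209421158
gate angle 0.3558611061710278 r 170.29515252356936
```

View pics/c4.png

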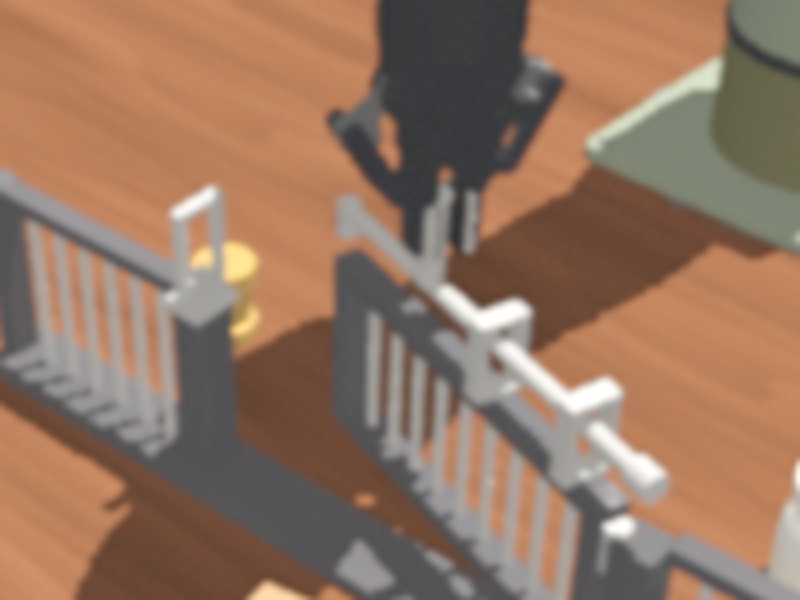

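The gate stands ajar at about 0.36 rad. The bolt is drawn, with its nose at crop (348,215), the knob is still gripped, and the tee stands untouched at (225,280). I'm handing the job in.

```bash
python3 -c "
from plant import ctrl
print(ctrl.finish_job())"
```

```text
the job is handed in; nothing more can be done
None
```

I lifted the bolt over the lip, drew it about 42 mm, and handed in at about 10 s with the knob still gripped and the gate held about 0.36 rad open; nothing touched the carton, tub or tee that I could see, and no verdict came back.

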